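# Set the idler block and hold the belt tensioner back

## Robot

A 6-joint arm with a two-finger parallel gripper is mounted at the origin on the work surface. World frame = base frame: x ahead of the robot, y to its left, z up, the work surface at z = 0. Lengths are in m, angles in rad, forces in N, time in s.
With the tool pointing down it reaches from about 0.25 to 0.775 m from the base axis. Payload 4 kg.
Tool frame: the origin (TCP) lies midway between the tips of the shut fingers; the grasp point (between the pads) lies 19 mm behind it (robot.hold_point_z is the distance from the TCP to the grasp point, in m); z points along the fingers, y is the line along which they close (so a half turn about z gives the same grasp; the last joint's range is limited). The gripper opens to 94 mm and grips with 3 to 60 N. Pads are 16 mm wide; open, the fingers measure 119 mm over their backs; the gripper's body (75 mm by 177 mm) begins 78 mm behind the grasp point.
Start: joints at [0.999, 0.087, 1.371, -0, 1.684, -0.103], TCP at [0.249, 0.491, 0.206] pointing down, gripper open.
Joint ranges: [-3.1, 3.1], [-0.76, 2.03], [0.27, 2.55], [-1.08, 4.22], [0.17, 2.65], [-2.57, 2.57]. Speed limits (rad/s): [2.79, 2.79, 3.14, 3.14, 3.14, 3.14].

## Interface

Orientations are given as [roll, pitch, yaw] about the fixed x, y, z axes, in that order (R = Rz(yaw) Ry(pitch) Rx(roll)).
In Python, from bench import readout, imaging, robot gives the robot as it stands.
- The arm moves only by the tool carry_out, never from a script. Its argument "motion" is text: rows parted by semicolons, each of 7 numbers parted by spaces: the shift along the tool's x, y, z each as a share of 200 mm, from -1 to 1, then the turn, a rotation vector about the tool's x, y, z each as a share of 120 degrees, from -1 to 1, then the opening, from 0 (shut) to 1 (fully open). A call has 1 to 12 rows; each row shifts and turns the commanded pose from where the row before left it, along the tool's axes as they then stand; what a row does not reach is not made up. A row lasts 1/8 s, in which the tool goes at most 62.5 mm and 10.7 degrees, less where a joint would pass 70% of its speed; a pose out of reach is approached as far as the arm can. A call with a number of a shift or a turn outside -1 to 1 is refused whole. A call with a gripper value outside its range is refused whole. The fingers move at their own pace and stop on an object; the grip force is fixed at half the most. Time passes only in rows, so rows that do not move let the fingers close. It gives the time, the measured TCP pose, the force, the opening and the grip force at its end, in the units of the state.
- readout.get_obs(): the state, without advancing time (a new reading comes with each control period).
- imaging.snapshot(name): name is "scene" or "top" or "wrist"; returns a dict with "pixels" (480x640x3 uint8, red, green, blue), "fx", "fy", "cx", "cy" (pixels), "R" (3x3) and "t" (3): a world point X has camera coordinates R X + t. Camera axes: x right, y down, z forward; pixel columns grow to the right and rows downward; lengths in m; the calibration is good to about 2 mm. A picture is of the moment at which its call begins. There is no depth.
- robot.close_job(): hands the job in; it is judged then, once.
The state is a dict: "time": time; "joint_positions": joint angles; "qvel": joint speeds; "joint_torque": joint torques, N m; "tool_pos": TCP position; "ee_rot": TCP orientation; "wrist_force": force on the tool from outside, world axes, zero at the start; "wrist_torque": the same for the moment, N m; "width": finger opening in m; "finger_force": force on a finger pad.
Only numpy, scipy, OpenCV 4.12 (cv2) and the standard library are available. Lean on these libraries where they do the work, as an engineer would, in place of code of your own. Each camera call takes 0.05 s, during which the arm holds its last target. There are 200 camera calls.

## Task

Get the winch tensioner ready for its belt: first set the green pulley block upright on the narrow raised perch, centred and in line with it, and let go of it. Then push the red tensioner arm by its brass roller back against its spring until the pawl has clicked up behind it, and a little further, so that you and not the pawl carry the spring load. Finish while still holding it there with the fingers, the block still on its perch, and leave everything else on the ledge where it is.

Things in the scene. Friction and masses are not known exactly. Their poses are not given: they have to be found in the camera images.
- pulley_block: loose green pulley block with a brass sheave, standing on its flat foot, about 0.32 kg. Origin: centre of the foot's underside; x along the cheeks, y across, z up. Foot 56 (x) x 40 (y) x 10 mm; above it two flat cheeks 50 mm long (x), up to 72 mm above the origin, outer faces 40 mm apart (y). Grip it across the cheeks (y).
- perch: fixed perch for the block: grey foot plate 90 (x) x 75 (y) x 10 mm, an upright web, and on it a flat narrow steel rail 76 mm long (x), 26 mm wide (y), its top 70 mm above the ledge. Origin: centre of the underside; x along the rail. The block belongs on the rail with its cheeks along the rail (either way round).
- perch_top (a point): centre of the perch rail's top face, 70 mm above the ledge; axes as perch
- tensioner: fixed belt tensioner on a grey plate 12 mm thick, x -50 to 140, y -175 to 50 mm. Origin: on the underside, below the arm's vertical pivot; at rest the arm lies along its -y axis. Hub up to 75 mm high, back stop pin 64 mm high at x 79, y -62 mm; all else on the plate but the roller is 62 mm high or less.
- tensioner_arm (a joint): arm angle about its vertical pivot (rad): 0 at rest, growing counterclockwise from above as it is pushed back (roller goes along the tensioner's +x, then round towards +y), 0.75 at the back stop. Spring push at the roller: 4 N at 0, 10 N at 0.6, plus up to 4 N while riding over the pawl (0.1 to 0.45). The pawl clicks up at 0.45; let go, the arm leans on it there; past 0.50 it is clear of it.
- roller_top (a point): centre of the top face of the brass roller, an upright fixed post 22 mm in diameter at the end of the red arm, 62 to 115 mm above the ledge, its axis 150 mm from the pivot axis; the point is 115 mm above the ledge, moves with the arm and its -y points along the arm away from the pivot. The arm is a flat red bar 18 mm wide, 46 to 62 mm above the ledge
- pawl (a joint): the brass wedge pawl under the arm, sprung upwards (m): 0 fully up, 0.012 when the arm is riding over it; it springs back up to 0 when it has clicked
- lamp_socket: bystander, fixed: brass bayonet lamp socket on a round wooden base 90 mm across, 60 mm high; origin centre of the underside
- oiler: bystander: steel oiler, 60 mm across, spout up to 120 mm high and leaning out 25 mm; origin centre of the underside
- globe: bystander: frosted white glass lamp globe standing on its neck, 80 mm across, 89 mm high; origin centre of the underside
- pin_a: bystander: bronze hinge pin standing on its head, 28 mm across, 68 mm high; origin centre of the underside
- pin_b: bystander: the other bronze hinge pin, the same
- grease_tin: bystander: round blue tin, 64 mm across, 45 mm high; origin centre of the underside
- spanner: bystander: steel spanner lying flat, about 170 mm long; origin at its middle, x along it
Mind the look-alikes: they are no part of the job. What is meant by the pulley_block is not purple, and is the larger of those in its own colour.

How it is judged:
By the outcome, as a careful person would: the job done as asked, in the order asked, and still so for the second after the job is handed in, while the arm keeps its last pose, push and grip.
It also fails if it takes over 56 s, if anything falls off the work surface, if the arm or the gripper's body presses on something with over 40 N, if the wrist force passes 120 N, or if a joint passes its speed limit or range.

## Working session

There is one attempt and no reset: what is moved stays moved. The work goes in short steps, Python scripts to look and compute and a tool call to move; the robot and the scene stay as the last step left them, time stands still between calls to the robot, and variables do not carry over. Pictures are saved under pics/ and viewed, at most 11 in all, crops included, and the job is handed in when it is done.

Besides the shell and the picture viewer there is one more tool, called after "Call:" by a JSON object that holds its "method" and its "body". carry_out: Moves the arm, as the interface text tells. Its arguments: {"type":"object","properties":{"motion":{"type":"string"}},"required":["motion"]}

```bash
mkdir -p pics; ls
cat > h.py <<'E'
import numpy as np, cv2, pickle
from bench import readout, imaging, robot
def snap(name,out):
    s=imaging.snapshot(name); cv2.imwrite(f'pics/{out}.png',np.array(s['pixels'])[:,:,::-1]); pickle.dump(s,open(f'pics/{out}.pkl','wb')); return s
def load(out): return pickle.load(open(f'pics/{out}.pkl','rb'))
def ray(s,u,v,z):
    R=np.array(s['R']);t=np.array(s['t']);c=-R.T@t
    d=R.T@np.array([(u-s['cx'])/s['fx'],(v-s['cy'])/s['fy'],1]); return c+d*(z-c[2])/d[2]
def proj(s,X):
    p=np.array(s['R'])@np.array(X)+np.array(s['t']); return np.array([s['fx']*p[0]/p[2]+s['cx'],s['fy']*p[1]/p[2]+s['cy']])
def crop(out,x0,y0,w,h,k,new):
    im=cv2.imread(f'pics/{out}.png')[y0:y0+h,x0:x0+w]; cv2.imwrite(f'pics/{new}.png',cv2.resize(im,None,fx=k,fy=k,interpolation=cv2.INTER_CUBIC))
E
python3 - <<'E'
from h import *
for n in('top','scene'):
    s=snap(n,n+'0'); print(n,-np.array(s['R']).T@np.array(s['t']),s['fx'])
print(readout.get_obs())
E
```

```text
pics
top [ 0.32528457 -0.07253122  1.59681361] 619.8870116362456
scene [ 1.29828048 -0.40418691  0.64038477] 466.8744482239128
{'time': 0.1, 'joint_positions': array([ 9.98876626e-01,  8.79114735e-02,  1.37210727e+00, -2.06922416e-05,
        1.68358155e+00, -1.03114980e-01]), 'qvel': array([ 0.00014089,  0.00074346, -0.00363333, -0.00033856, -0.00021375,
        0.00024978]), 'joint_torque': array([ 2.49119832e-03, -3.41254520e+01, -3.03300154e+01,  7.20453076e-02,
        3.04250023e-02, -8.59314378e-05]), 'tool_pos': array([0.24825159, 0.49023526, 0.2044025 ]), 'ee_rot': array([-3.13959356e+00, -1.86194933e-04,  2.67278544e+00]), 'wrist_force': array([ 0.44420121,  0.16110097, -0.03399893]), 'wrist_torque': array([-0.01947391, -0.01939624, -0.02794058]), 'finger_force': 0.0, 'width': 0.09380113709451292}
```

View pics/top0.png

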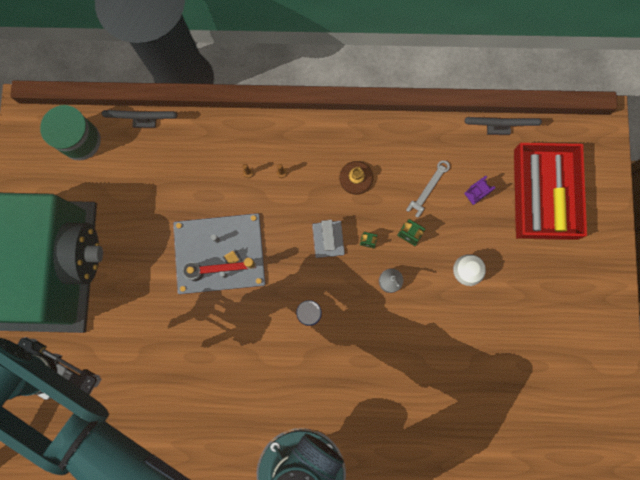

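View pics/scene0.png

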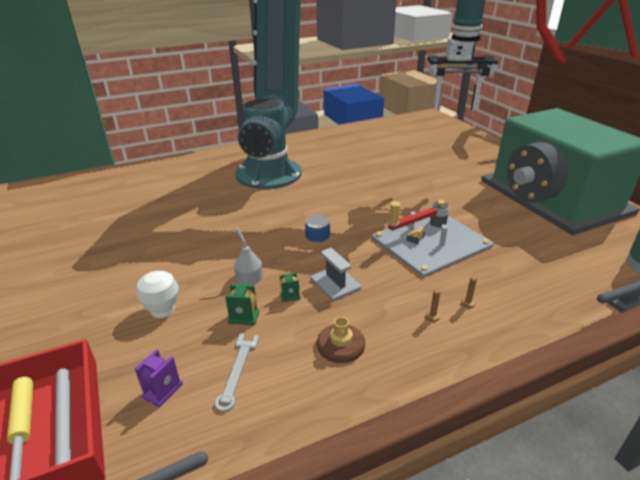

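The top view shows three block look-alikes. The large green one is at (411,232), a small green one at (369,240) and a purple one at (480,190). The larger green one at (411,232), which is (242,304) in the scene view, fits the description. The perch is at (328,237). The tensioner has its hub at (192,270) and its roller at (248,263). I'll confirm in enlarged crops.

Run:
```python
from h import *
crop('top0',305,205,130,60,6,'c1'); crop('top0',165,205,110,95,6,'c2'); crop('scene0',215,235,150,100,5,'c3')
```

```text
(no output)
```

View pics/c1.png

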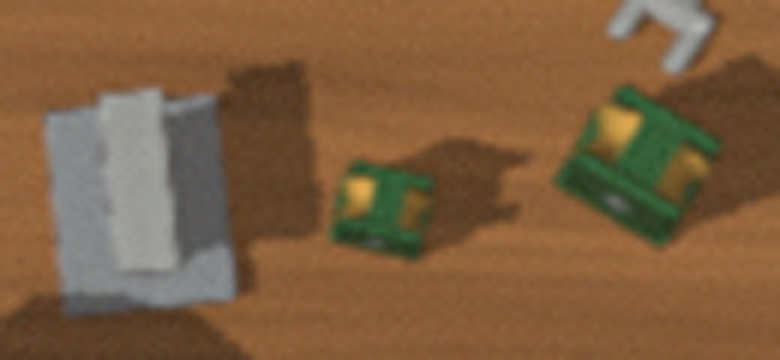

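View pics/c2.png

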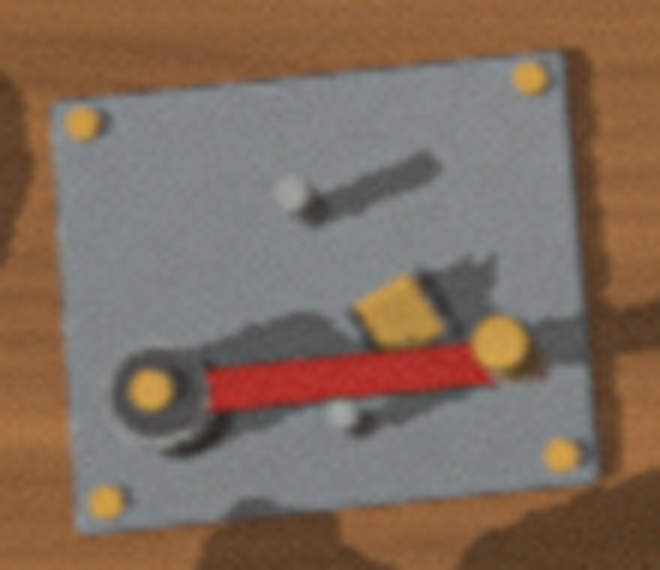

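View pics/c3.png

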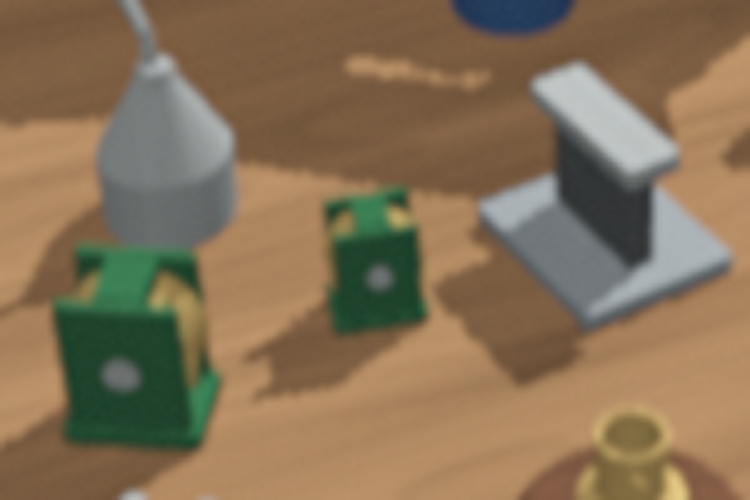

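The crops confirm it. The large green block at top (411,232) is about 1.4 times the size of the green one at (369,240), so it is the one meant. Next I'll fit poses from the corners and silhouettes in both views.

```bash
cat > fit.py <<'E'
from h import *
from scipy.optimize import least_squares, minimize
def tf(p,X):
    c,s=np.cos(p[2]),np.sin(p[2]); X=np.atleast_2d(X); return np.c_[p[0]+c*X[:,0]-s*X[:,1],p[1]+s*X[:,0]+c*X[:,1],X[:,2]]
def fit(obs,p0):
    f=lambda p:np.concatenate([proj(s,tf(p,X)[0])-uv for s,X,uv in obs])
    r=least_squares(f,p0,loss='soft_l1'); return r.x,np.round(f(r.x),1)
def box(a,b,z0,z1): return [[x,y,z] for x in(-a/2,a/2) for y in(-b/2,b/2) for z in(z0,z1)]
BLK=np.array(box(.056,.04,0,.01)+box(.05,.04,.01,.072))
def hullfit(views,p0,pts=BLK,K=8):
    # views: (snapshot, roi x0,y0,w,h): IoU of green hull
    ms=[]
    for s,(x0,y0,w,h) in views:
        im=np.array(s['pixels'])[y0:y0+h,x0:x0+w].astype(np.int16)
        im=cv2.resize(im,None,fx=K,fy=K,interpolation=cv2.INTER_LINEAR)
        m=((im[...,1]>im[...,0]+10)&(im[...,1]>im[...,2]+10)).astype(np.uint8)
        n,l,st,_=cv2.connectedComponentsWithStats(m); 
        q=np.argwhere(l==1+np.argmax(st[1:,4]))[:,::-1].astype(np.int32)
        M=np.zeros_like(m); cv2.fillConvexPoly(M,cv2.convexHull(q),1); ms.append(M)
    def cost(p):
        c=0
        for (s,(x0,y0,w,h)),M in zip(views,ms):
            q=np.array([(proj(s,X)-[x0,y0]+.5)*K-.5 for X in tf(p,pts)])
            N=np.zeros_like(M); cv2.fillConvexPoly(N,cv2.convexHull(np.round(q*16).astype(np.int32)),1,shift=4)
            c+=1-(M&N).sum()/(M|N).sum()
        return c
    best=min((minimize(cost,[p0[0],p0[1],y],method='Nelder-Mead',options=dict(initial_simplex=[[p0[0]+a,p0[1]+b,y+c] for a,b,c in((0,0,0),(.01,0,0),(0,.01,0),(0,0,.2))])) for y in np.arange(0,3.1,.4)),key=lambda r:r.fun)
    return best.x,best.fun
if __name__=='__main__':
    T,S=load('top0'),load('scene0')
    c1=lambda u,v:np.array([305+(u+.5)/6-.5,205+(v+.5)/6-.5]); c2=lambda u,v:np.array([165+(u+.5)/6-.5,205+(v+.5)/6-.5]); c3=lambda u,v:np.array([215+(u+.5)/5-.5,235+(v+.5)/5-.5])
    a,b=.038,.013
    o=[(T,[a,b,.07],c1(100,93)),(T,[a,-b,.07],c1(160,88)),(T,[-a,-b,.07],c1(180,268)),(T,[-a,b,.07],c1(118,272)),
       (T,[.045,.0375,.01],c1(45,112)),(T,[.045,-.0375,.01],c1(217,95)),(T,[-.045,-.0375,.01],c1(237,297)),(T,[-.045,.0375,.01],c1(65,315)),
       (S,[-a,-b,.07],c3(530,83)),(S,[-a,b,.07],c3(580,62)),(S,[a,b,.07],c3(680,157)),(S,[a,-b,.07],c3(632,180))]
    print('perch',*fit(o,[.33,-.09,.05]))
    o=[(T,[.14,.05,.012],c2(52,103)),(T,[.14,-.175,.012],c2(560,52)),(T,[-.05,-.175,.012],c2(600,480)),(T,[-.05,.05,.012],c2(78,533)),
       (T,[.079,-.062,.064],c2(293,192)),(T,[0,-.15,.115],c2(500,342)),(S,[0,-.15,.115],np.array([395,205.]))]
    t,r=fit(o,[.27,.25,.08]); print('tens',t,r)
    g=ray(T,411,232,.04); print(g)
    print('blk both',hullfit([(T,(390,212,45,40)),(S,(220,278,45,52))],g))
    print('blk T',hullfit([(T,(390,212,45,40))],g)); print('blk S',hullfit([(S,(220,278,45,52))],g))
    for n,u,v,z in(('spanner end',414,212,.005),('oiler',391,280,.03),('small',369,240,.03),('tin',308,312,.045),('pinb',282,171,.03),('sock',357,177,.03),('globe',470,270,.05)): print(n,ray(T,u,v,z))
E
python3 fit.py
```

```text
perch [ 0.588137   -0.05272386  0.12345804] [-0.1 -0.   0.2 -0.2 -0.1 -0.4 -0.1 -0.  -0.1 -0.4 -0.2 -0.5  0.1 -0.1
 -0.1 -0.2 -0.3 -0.3 -0.1  0.2  0.1 -1.1 -0.9 -1.6]
tens [0.49105823 0.28641633 0.12731965] [-0.5 -0.4  0.5 -0.7  0.2  0.1 -0.2  0.4 -0.1 -0.   0.1 -0.2 -0.3 -2.1]
[ 0.60424932 -0.26395714  0.04      ]
blk both (array([ 0.60450443, -0.2646313 ,  1.15324216]), np.float64(0.23365231285186738))
blk T (array([ 0.60466639, -0.26343979,  1.04876939]), np.float64(0.14393760340345074))
blk S (array([ 0.60423888, -0.26415762,  1.21773495]), np.float64(0.06436333940574157))
spanner end [ 0.66383552 -0.27596759  0.005     ]
oiler [ 0.48153398 -0.21495843  0.03      ]
small [ 0.58286594 -0.15797863  0.03      ]
tin [ 0.39531163 -0.00780149  0.045     ]
pinb [0.76029873 0.07132703 0.03      ]
sock [ 0.74827917 -0.12458822  0.03      ]
globe [ 0.50921286 -0.41023286  0.05      ]
```

Call:
{"method": "carry_out", "body": {"motion": "0 0 0 0 0 0.085 0.7; 0 0 0 0 0 0.085 0.7; 0 0 0 0 0 0.085 0.7; 0 0 0 0 0 0.085 0.7; 0 0 0 0 0 0.085 0.7; 0 0 0 0 0 0.085 0.7; 0 0 0 0 0 0.085 0.7; 0 0 0 0 0 0.085 0.7; 0 0 0 0 0 0.085 0.7; 0 0 0 0 0 0 0.7"}}

```text
time: 1.35
tool_pos: [0.2483, 0.4904, 0.2049]
ee_rot: [-3.141, 0.001, 1.073]
wrist_force: [0.0, -0.3, -0.5]
width: 0.0656
finger_force: 0.0
```

```bash
cat > go.py <<'E'
import sys
from h import *
from scipy.spatial.transform import Rotation as Ro
# go.py x y z yaw : remaining move in shares of the tool axes
g=[float(a) for a in sys.argv[1:5]]; o=readout.get_obs(); R=Ro.from_euler('xyz',o['ee_rot'])
d=R.inv().apply(np.array(g[:3])-o['tool_pos'])/.2
r=(R.inv()*Ro.from_euler('xyz',[np.pi,0,g[3]])).as_rotvec(degrees=True)/120
print('t',o['time'],'pos',o['tool_pos'].round(4),'rot',o['ee_rot'].round(3),'F',o['wrist_force'].round(1),'w',round(o['width'],4),'ff',o['finger_force'],'q',o['joint_positions'].round(2))
print('shift',d.round(4),'turn',r.round(4))
E
python3 go.py .604 -.264 .2 1.06
```

```text
t 1.35 pos [0.2483 0.4904 0.2049] rot [-3.141e+00  1.000e-03  1.073e+00] F [ 0.  -0.3 -0.5] w 0.0656 ff 0.0 q [1.   0.09 1.37 0.   1.68 1.5 ]
shift [-2.4643  3.3644  0.0267] turn [-0.0001  0.0005  0.0061]
```

Call:
{"method": "carry_out", "body": {"motion": "-0.1 0.14 0 0 0 0.006 0.7; -0.17 0.23 0 0 0 0 0.7; -0.17 0.23 0 0 0 0 0.7; -0.17 0.23 0 0 0 0 0.7; -0.17 0.23 0 0 0 0 0.7; -0.17 0.23 0 0 0 0 0.7; -0.17 0.23 0 0 0 0 0.7; -0.17 0.23 0 0 0 0 0.7; -0.17 0.23 0 0 0 0 0.7; -0.17 0.23 0 0 0 0 0.7; -0.1 0.14 0 0 0 0 0.7; 0 0 0 0 0 0 0.7"}}

```text
time: 2.85
tool_pos: [0.4889, -0.0431, 0.2047]
ee_rot: [-3.14, 0.001, 1.057]
wrist_force: [-0.4, -0.3, 0.1]
width: 0.0656
finger_force: 0.0
```

```bash
python3 go.py .604 -.264 .2 1.06
```

```text
t 2.85 pos [ 0.4889 -0.0431  0.2047] rot [-3.140e+00  1.000e-03  1.057e+00] F [-0.4 -0.3  0.1] w 0.0656 ff 0.0 q [-0.2  -0.04  1.51 -0.    1.68  0.31]
shift [-0.6789  1.0441  0.0221] turn [-0.0007  0.0002 -0.0015]
```

Call:
{"method": "carry_out", "body": {"motion": "-0.15 0.23 0 0 0 0 0.7; -0.19 0.29 0 0 0 0 0.7; -0.19 0.29 0 0 0 0 0.7; -0.15 0.23 0 0 0 0 0.7; 0 0 0 0 0 0 0.7"}}

```text
time: 3.48
tool_pos: [0.5973, -0.2511, 0.2027]
ee_rot: [-3.138, 0.0, 1.057]
wrist_force: [1.0, 0.3, -0.3]
width: 0.066
finger_force: 0.0
```

```bash
python3 - <<'E'
from h import *
s=snap('wrist','w1')
for p in ([.604,-.264,.072],):
    print(proj(s,p), -np.array(s['R']).T@np.array(s['t']))
E
python3 go.py .604 -.264 .2 1.06
```

```text
[337.72650049 245.11447934] [ 0.63289646 -0.19062716  0.38088353]
t 3.525 pos [ 0.5969 -0.2492  0.2038] rot [-3.138e+00 -1.000e-03  1.059e+00] F [ 0.4  0.4 -0.6] w 0.0658 ff 0.0 q [-0.48  0.31  1.11  0.    1.72  0.03]
shift [-0.047   0.0672  0.0186] turn [-0.0016 -0.0004 -0.0005]
```

View pics/w1.png

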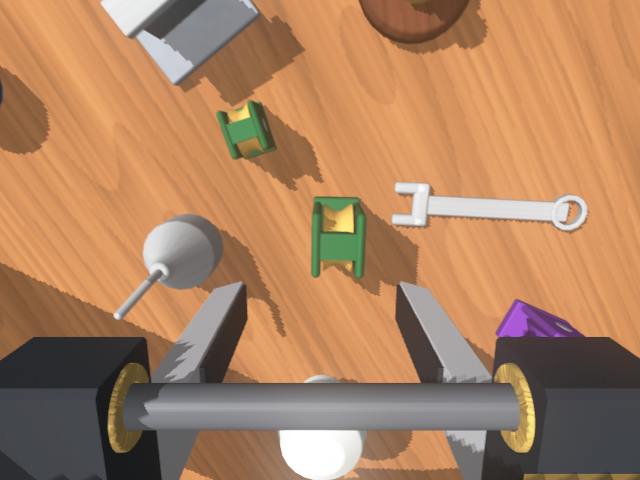

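The wrist view shows the green block with its cheeks almost vertical in the picture. The cheek-top corners are about (314,198), (361,198), (364,276) and (312,276).

Run:
```python
from fit import *
s=load('w1'); T=load('top0')
for u,v in((314,198),(361,198),(364,276),(312,276)): print(ray(s,u,v,.072).round(4))
print(hullfit([(s,(295,180,90,110))],[.604,-.264],K=5))
print(hullfit([(s,(295,180,90,110)),(T,(390,212,45,40))],[.604,-.264],K=5))
```

```text
[ 0.606  -0.2252  0.072 ]
[ 0.6354 -0.2417  0.072 ]
[ 0.6096 -0.2946  0.072 ]
[ 0.5756 -0.2754  0.072 ]
(array([ 0.60375718, -0.26427205,  0.9967989 ]), np.float64(0.07878967027651629))
(array([ 0.60353307, -0.264486  ,  1.01995998]), np.float64(0.2259544416051763))
```

Call:
{"method": "carry_out", "body": {"motion": "-0.047 0.067 0.1 0 0 0 0.7; 0 0 0.2 0 0 0 0.7; 0 0 0.2 0 0 0 0.7; 0 0 0.2 0 0 0 0.7; 0 0 0.1 0 0 0 0.7; 0 0 0.05 0 0 0 0.7; 0 0 0 0 0 0 0.7"}}

```text
time: 4.4
tool_pos: [0.6043, -0.2642, 0.0359]
ee_rot: [3.141, -0.0, 1.059]
wrist_force: [0.4, 0.1, 0.3]
width: 0.0658
finger_force: 0.0
```

```bash
python3 go.py .604 -.264 .032 1.06
```

```text
t 4.4 pos [ 0.6043 -0.2642  0.0359] rot [ 3.141 -0.     1.059] F [0.4 0.1 0.3] w 0.0658 ff 0.0 q [-0.5   0.41  1.32  0.    1.41  0.01]
shift [ 0.0002 -0.0018  0.0193] turn [ 0.0003 -0.0001 -0.0007]
```

Call:
{"method": "carry_out", "body": {"motion": "0 0 0 0 0 0 0.3; 0 0 0 0 0 0 0.2; 0 0 0 0 0 0 0.2; 0 0 0 0 0 0 0.2; 0 0 0 0 0 0 0.2"}}

```text
time: 5.03
tool_pos: [0.6043, -0.2646, 0.0365]
ee_rot: [3.14, -0.0, 1.058]
wrist_force: [-1.9, 0.7, 4.5]
width: 0.0398
finger_force: 29.9
```

```bash
python3 go.py .604 -.264 .04 1.06
```

```text
t 5.025 pos [ 0.6043 -0.2646  0.0365] rot [ 3.14  -0.     1.058] F [-1.9  0.7  4.5] w 0.0398 ff 29.863143861293793 q [-0.5   0.41  1.32 -0.    1.41  0.01]
shift [ 0.0019 -0.0027 -0.0177] turn [ 0.0005 -0.     -0.001 ]
```

Call:
{"method": "carry_out", "body": {"motion": "0 0 -0.05 0 0 0 0.2; 0 0 -0.1 0 0 0 0.2; 0 0 -0.2 0 0 0 0.2; 0 0 -0.2 0 0 0 0.2; 0 0 -0.1 0 0 0 0.2; 0 0 0 0 0 0 0.2"}}

```text
time: 5.78
tool_pos: [0.6053, -0.265, 0.169]
ee_rot: [3.136, -0.0, 1.058]
wrist_force: [-0.1, 0.4, -4.0]
width: 0.0398
finger_force: 29.9
```

```bash
python3 go.py .588 -.053 .167 0.123
```

```text
t 5.775 pos [ 0.6053 -0.265   0.169 ] rot [ 3.136 -0.     1.058] F [-0.1  0.4 -4. ] w 0.0398 ff 29.857308268547058 q [-0.5   0.34  1.14  0.    1.65  0.01]
shift [ 0.8814 -0.5955  0.0064] turn [ 0.0026 -0.0014  0.4465]
```

Call:
{"method": "carry_out", "body": {"motion": "0.1 -0.07 0 0 0 0 0.2; 0.17 -0.115 0 0 0 0 0.2; 0.22 -0.15 0 0 0 0 0.2; 0.22 -0.15 0 0 0 0 0.2; 0.13 -0.085 0 0 0 0 0.2; 0.04 -0.026 0 0 0 0.06 0.2; 0 0 0 0 0 0.08 0.2; 0 0 0 0 0 0.08 0.2; 0 0 0 0 0 0.08 0.2; 0 0 0 0 0 0.08 0.2; 0 0 0 0 0 0.066 0.2; 0 0 0 0 0 0 0.2"}}

```text
time: 7.28
tool_pos: [0.5851, -0.0512, 0.1637]
ee_rot: [-3.14, 0.003, 0.127]
wrist_force: [-0.2, -0.7, -4.4]
width: 0.0397
finger_force: 29.9
```

```bash
python3 - <<'E'
from fit import *
T=snap('top','t2'); S=snap('scene','s2'); o=readout.get_obs(); dz=o['tool_pos'][2]-.0365; p=o['tool_pos']
print(dz)
for s,v in((T,'t2'),(S,'s2')):
    u=proj(s,[p[0],p[1],dz+.036]).astype(int); print(v,u); crop(v,max(u[0]-50,0),max(u[1]-40,0),100,80,4 if 0 else 6,'k'+v)
a=cv2.imread('pics/kt2.png');b=cv2.imread('pics/ks2.png'); cv2.imwrite('pics/k2.png',cv2.resize(np.vstack([a,b]),None,fx=.62,fy=.62,interpolation=cv2.INTER_AREA))
E
python3 go.py .588 -.053 .167 0.123
```

```text
0.127785311229322
t2 [326 228]
s2 [335 218]
t 7.375 pos [ 0.5856 -0.0517  0.1643] rot [-3.141e+00  2.000e-03  1.270e-01] F [ 0.2 -0.5 -3.9] w 0.0397 ff 29.85734224319458 q [-0.18  0.18  1.34  0.    1.62  1.26]
shift [ 0.011   0.0081 -0.0136] turn [-0.0005  0.001   0.0018]
```

View pics/k2.png

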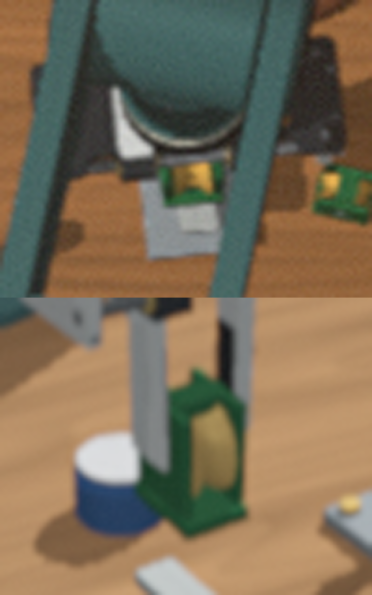

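In the scene view the held block's foot corners are at about (190,535), (245,515) and (138,498) of this crop, and the block hangs upright. I'll compare these with the corners predicted from the tool pose.

Run:
```python
from fit import *
S=load('s2'); o=readout.get_obs();p=o['tool_pos'];z=p[2]-.0365
F=lambda u,v:np.array([285+u/3.72,178+(v-297.6)/3.72])
a,b=.028,.02
obs=[(S,[a,-b,z],F(190,535)),(S,[a,b,z],F(246,515)),(S,[-a,-b,z],F(137,495)),(S,[a-.003,b,z+.062],F(246,408)),(S,[a-.003,-b,z+.062],F(192,400+24))]
print(p,z)
for q in obs: print(proj(S,tf([p[0],p[1],.127],q[1])[0])-q[2])
r=fit(obs,[p[0],p[1],.127]); print(r)
# what perch looks like in same view now
P=[.5881,-.0527,.1235]
print(hullfit([(S,(310,190,50,60))],[p[0],p[1]],BLK+[0,0,z],K=6))
```

```text
[ 0.58561018 -0.05167302  0.16428531] 0.127785311229322
[-1.52159139  1.46157198]
[0.13168001 0.73650513]
[-2.32037413 -0.58921599]
[0.00901866 1.89706253]
[-2.81132463  3.39060129]
(array([ 0.58218036, -0.04844445,  0.18636305]), array([ 0.2,  0.2,  1.1, -1. , -1.9, -1.3,  0.9,  0.3, -1.1,  2.2]))
(array([ 0.58697809, -0.04884648,  2.9451225 ]), np.float64(0.17614434487769437))
```

Call:
{"method": "carry_out", "body": {"motion": "0.011 0.007 0.04 0 0 0.002 0.2; 0 0 0.08 0 0 0 0.2; 0 0 0.06 0 0 0 0.2; 0 0 0 0 0 0 0.2; 0 0 0 0 0 0 0.2"}}

```text
time: 8.0
tool_pos: [0.589, -0.0537, 0.1295]
ee_rot: [-3.142, -0.0, 0.12]
wrist_force: [0.4, 0.8, -3.6]
width: 0.0397
finger_force: 29.9
```

```bash
python3 go.py .588 -.053 .1065 0.123
python3 - <<'E'
from fit import *
s=snap('wrist','w2'); o=readout.get_obs();p=o['tool_pos'];z=p[2]-.0365; y=o['ee_rot'][2]
P=[.5881,-.0527,.1235]
for n,X in(('railNE',[.038,-.013,.07]),('railNW',[.038,.013,.07]),('base',[.045,-.0375,.01]),('baseW',[.045,.0375,.01])): print(n,proj(s,tf(P,X)[0]).round(1))
for n,X in(('footE',[.028,-.02,z]),('footW',[.028,.02,z]),('cheekE',[.025,-.02,z+.072]),('cheekW',[.025,.02,z+.072])): print(n,proj(s,tf([p[0],p[1],y],X)[0]).round(1))
crop('w2',220,120,200,160,4,'kw2')
E
```

```text
t 8.0 pos [ 0.589  -0.0537  0.1295] rot [-3.142 -0.     0.12 ] F [ 0.4  0.8 -3.6] w 0.0397 ff 29.857284128665924 q [-0.19  0.2   1.39  0.    1.55  1.26]
shift [-0.0044 -0.0039  0.1151] turn [-0.     -0.0001 -0.0015]
railNE [340.5 198.6]
railNW [293.4 198.8]
base [372.7 175.8]
baseW [262.8 176.3]
footE [358.8 223. ]
footW [279.5 223.1]
cheekE [376.3 272.5]
cheekW [260.3 272.6]
```

View pics/w2.png

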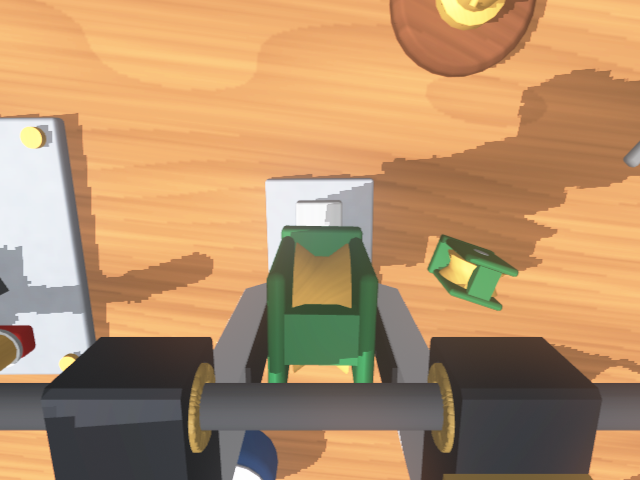

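The wrist view shows the rail end at row 201, cols 296–342, and the foot's front edge at row 227, cols 281–361. Both sit about where predicted, with the same small camera bias, so block and rail agree within about 1 mm. I'll lower it gently.

Call:
{"method": "carry_out", "body": {"motion": "0 -0.004 0.05 0 0 -0.001 0.2; 0 0 0.035 0 0 0 0.2; 0 0 0.015 0 0 0 0.2; 0 0 0.008 0 0 0 0.2; 0 0 0 0 0 0 0.2"}}

```text
time: 8.68
tool_pos: [0.5888, -0.0529, 0.1078]
ee_rot: [-3.142, -0.0, 0.122]
wrist_force: [1.0, 0.2, -3.7]
width: 0.0396
finger_force: 29.9
```

```bash
python3 go.py .588 -.053 .1065 0.123
```

```text
t 8.675 pos [ 0.5888 -0.0529  0.1078] rot [-3.142 -0.     0.122] F [ 1.   0.2 -3.7] w 0.0396 ff 29.8573100566864 q [-0.19  0.22  1.42  0.    1.51  1.26]
shift [-0.0039 -0.      0.0067] turn [-0.     -0.     -0.0006]
```

Call:
{"method": "carry_out", "body": {"motion": "0 0 0.004 0 0 0 0.2; 0 0 0.003 0 0 0 0.2; 0 0 0 0 0 0 0.2"}}

```text
time: 9.05
tool_pos: [0.5887, -0.0529, 0.1065]
ee_rot: [-3.142, -0.0, 0.122]
wrist_force: [-0.1, 0.5, -3.7]
width: 0.0401
finger_force: 29.9
```

Call:
{"method": "carry_out", "body": {"motion": "0 0 0.004 0 0 0 0.2; 0 0 0.003 0 0 0 0.2; 0 0 0 0 0 0 0.2"}}

```text
time: 9.43
tool_pos: [0.5889, -0.0529, 0.1064]
ee_rot: [3.141, -0.001, 0.122]
wrist_force: [-3.6, 0.8, 4.3]
width: 0.0402
finger_force: 29.9
```

Fz has risen to +4.3 N, so the block is seated. I'll release it symmetrically and rise.

Call:
{"method": "carry_out", "body": {"motion": "0 0 0 0 0 0 0.48; 0 0 0 0 0 0 0.55; 0 0 0 0 0 0 0.65; 0 0 0 0 0 0 0.65; 0 0 0 0 0 0 0.65; 0 0 -0.05 0 0 0 0.65; 0 0 -0.15 0 0 0 0.65; 0 0 -0.2 0 0 0 0.65; 0 0 -0.2 0 0 0 0.65; 0 0 -0.1 0 0 0 0.65; 0 0 0 0 0 0 0.65"}}

```text
time: 10.8
tool_pos: [0.5899, -0.0531, 0.2483]
ee_rot: [3.14, -0.006, 0.122]
wrist_force: [0.5, -0.0, 0.4]
width: 0.0613
finger_force: 0.0
```

```bash
python3 - <<'E'
from fit import *
s=snap('wrist','w3'); S=snap('scene','s3'); o=readout.get_obs()
P=[.5881,-.0527,.1235]
for n,X in(('railN',[.038,0,.07]),('railS',[-.038,0,.07]),('foot+',[.028,0,.08]),('cheeks',[.025,.02,.142])): print(n,proj(s,tf(P,X)[0]).round(1),proj(S,tf(P,X)[0]).round(1))
a=cv2.resize(cv2.imread('pics/w3.png')[150:400,200:440],None,fx=2,fy=2);b=cv2.resize(cv2.imread('pics/s3.png')[200:300,290:380],None,fx=3.5,fy=5*.7); h=max(a.shape[0],b.shape[0])
f=lambda m:cv2.copyMakeBorder(m,0,h-m.shape[0],0,0,0); cv2.imwrite('pics/k3.png',np.hstack([f(a),f(b)]))
E
python3 go.py .42 .1 .24 0.127
```

```text
railN [318.7 180.5] [345.4 266.9]
railS [319.1 269.3] [325.5 249. ]
foot+ [318.7 194.3] [342.7 260.5]
cheeks [288.3 210.6] [350.7 231.3]
t 10.9 pos [ 0.5885 -0.0529  0.2446] rot [-3.141  0.     0.122] F [0.7 0.7 0.8] w 0.0609 ff 0.0 q [-0.19  0.18  1.2   0.    1.77  1.26]
shift [-0.7436 -0.861   0.0237] turn [-0.0001  0.0002 -0.0025]
```

View pics/k3.png

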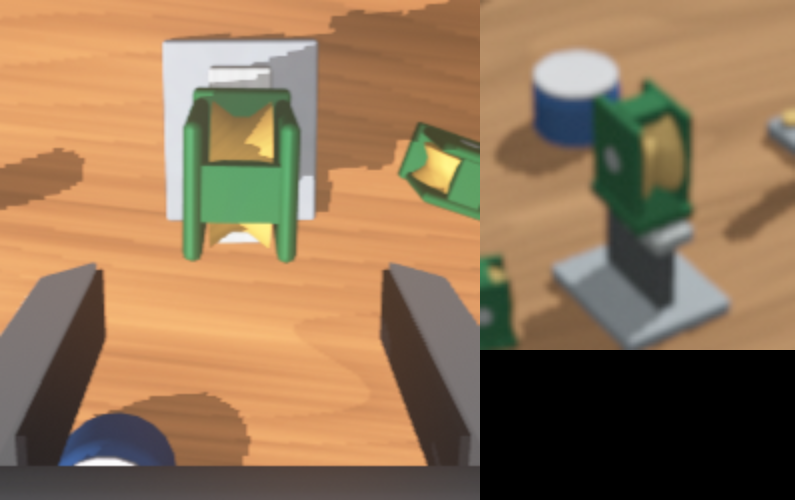

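The block stands upright on the rail, in line and centred within about 2 mm. In the wrist crop the rail spans cols 209–271 and the foot cols 192–291. Next I'll shut the fingers and go behind the roller, on its −x side.

Call:
{"method": "carry_out", "body": {"motion": "-0.06 -0.11 0 0 0 0 0; -0.12 -0.24 0 0 0 0 0; -0.13 -0.24 0 0 0 0 0; -0.12 -0.24 0 0 0 0 0; -0.093 -0.16 0 0 0 -0.002 0; 0 0 0 0 0 0 0"}}

```text
time: 11.65
tool_pos: [0.459, 0.1325, 0.2438]
ee_rot: [-3.141, 0.002, 0.13]
wrist_force: [0.9, 0.5, -0.4]
width: 0.0046
finger_force: 0.0
```

```bash
python3 go.py .4604 .1312 .085 0.127
```

```text
t 11.65 pos [0.459  0.1325 0.2438] rot [-3.141e+00  2.000e-03  1.300e-01] F [ 0.9  0.5 -0.4] w 0.0046 ff 0.0 q [ 0.16 -0.08  1.46  0.    1.76  1.6 ]
shift [0.0079 0.0074 0.7941] turn [-0.0001  0.0011  0.0013]
```

Call:
{"method": "carry_out", "body": {"motion": "0.006 0.007 0.1 0 0 0 0; 0 0 0.2 0 0 0 0; 0 0 0.22 0 0 0 0; 0 0 0.18 0 0 0 0; 0 0 0.094 0 0 0 0; 0 0 0 0 0 0 0"}}

```text
time: 12.4
tool_pos: [0.4605, 0.1284, 0.0832]
ee_rot: [3.141, 0.006, 0.125]
wrist_force: [0.1, 0.8, 0.0]
width: 0.0004
finger_force: 0.0
```

```bash
python3 go.py .4604 .1312 .085 0.127
python3 - <<'E'
from h import *
s=snap('wrist','w4')
E
```

```text
t 12.4 pos [0.4605 0.1284 0.0832] rot [3.141 0.006 0.125] F [0.1 0.8 0. ] w 0.0004 ff 0.0 q [ 0.15 -0.01  1.72 -0.    1.44  1.6 ]
shift [ 0.001  -0.0138 -0.009 ] turn [ 0.0003  0.0031 -0.0011]
```

View pics/w4.png

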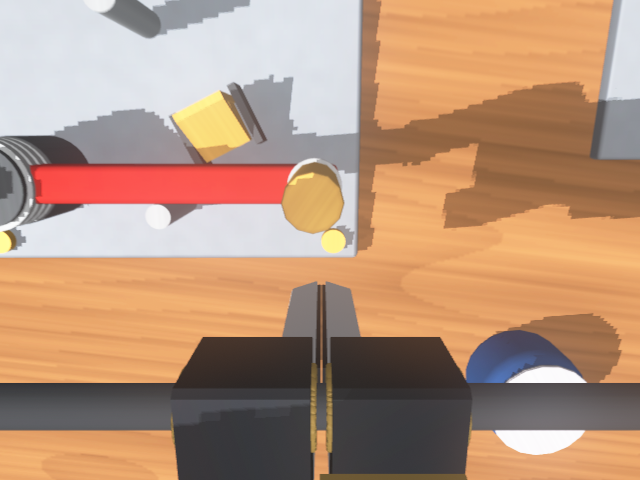

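The wrist view shows the roller top centred at col 313 and the shut fingers at col 321. So I'll shift about 2.8 mm toward tool −y and then approach.

Call:
{"method": "carry_out", "body": {"motion": "0.03 -0.014 -0.01 0 0 0 0; 0.05 0 0 0 0 0 0; 0.04 0 0 0 0 0 0; 0.02 0 0 0 0 0 0; 0.01 0 0 0 0 0 0; 0 0 0 0 0 0 0"}}

```text
time: 13.2
tool_pos: [0.4912, 0.136, 0.0883]
ee_rot: [3.141, 0.001, 0.126]
wrist_force: [-3.3, -1.2, 3.6]
width: 0.0008
finger_force: 2.0
```

Contact is made where expected. Now I'll follow the arc about the pivot.

Call:
{"method": "carry_out", "body": {"motion": "0.038 0.004 0 0 0 -0.024 0; 0.038 0.004 0 0 0 -0.024 0; 0.038 0.004 0 0 0 -0.024 0; 0.038 0.004 0 0 0 -0.024 0; 0.038 0.004 0 0 0 -0.024 0; 0.038 0.004 0 0 0 -0.024 0; 0 0 0 0 0 0 0"}}

```text
time: 14.08
tool_pos: [0.5344, 0.1427, 0.0883]
ee_rot: [-3.14, 0.005, 0.428]
wrist_force: [-7.0, -0.1, 5.7]
width: 0.0005
finger_force: 3.8
```

```bash
cat > arc.py <<'E'
from h import *
o=readout.get_obs(); p=o['tool_pos']; P=np.array([.4911,.2864]); d=p[:2]-P
# angle of the arm if the fingers' flat (8 mm + 11 mm) touches the roller
y=o['ee_rot'][2]; ex=np.array([np.cos(y),np.sin(y)]); ey=np.array([np.sin(y),-np.cos(y)])
f=d@ex+.019; a=np.arcsin(f/.15) # roller along tool x from the pivot
print('yaw-based',y-.127,'contact-based',y-.127+a,'off-centre mm',(d@ey-.15*np.cos(a))*1e3,'F local',o['wrist_force'][:2]@ex,o['wrist_force'][:2]@ey,'t',o['time'],'q',o['joint_positions'].round(2))
E
python3 arc.py
```

```text
yaw-based 0.3010993802354047 contact-based 0.29269863209811814 off-centre mm -1.2580055549640257 F local -6.393984187232691 -2.7732028280010432 t 14.075 q [0.16 0.15 1.54 0.   1.46 1.3 ]
```

Call:
{"method": "carry_out", "body": {"motion": "0.038 0.006 0 0 0 -0.024 0; 0.038 0.006 0 0 0 -0.024 0; 0.038 0.006 0 0 0 -0.024 0; 0.038 0.004 0 0 0 -0.024 0; 0.038 0.004 0 0 0 -0.024 0; 0.038 0.004 0 0 0 -0.024 0; 0 0 0 0 0 0 0; 0 0 0 0 0 0 0"}}

```text
time: 15.08
tool_pos: [0.5749, 0.1611, 0.0878]
ee_rot: [-3.137, 0.007, 0.73]
wrist_force: [-10.8, -2.4, 7.6]
width: 0.0004
finger_force: 5.1
```

```bash
python3 arc.py;  python3 - <<'E'
from fit import *
s=snap('wrist','w5'); S=snap('scene','s5'); T=snap('top','t5')
Pt=[.4911,.2864,.127]
for th in(.45,.5,.55,.6,.65):
    X=[.15*np.sin(th),-.15*np.cos(th),.115]; print(th,proj(s,tf(Pt,X)[0]).round(1),proj(S,tf(Pt,X)[0]).round(1))
a=cv2.imread('pics/w5.png');b=cv2.resize(cv2.imread('pics/s5.png')[180:300,290:510],None,fx=640/220,fy=640/220)
m=np.vstack([a,b]); cv2.imwrite('pics/k5.png',cv2.resize(m,None,fx=600/m.shape[0],fy=600/m.shape[0],interpolation=cv2.INTER_AREA)); print(600/m.shape[0])
E
```

```text
yaw-based 0.6027058629339515 contact-based 0.589184937042036 off-centre mm -0.7471685387714644 F local -9.64905456130028 -5.444984292462718 t 15.075 q [ 0.18  0.25  1.42 -0.    1.48  1.02]
0.45 [316.2 332.5] [418.8 213.2]
0.5 [318.7 314.3] [422. 214.]
0.55 [320.2 295.7] [425.3 214.8]
0.6 [320.8 276.5] [428.7 215.5]
0.65 [320.3 256.8] [432.1 216.1]
0.7237635705669482
```

View pics/k5.png

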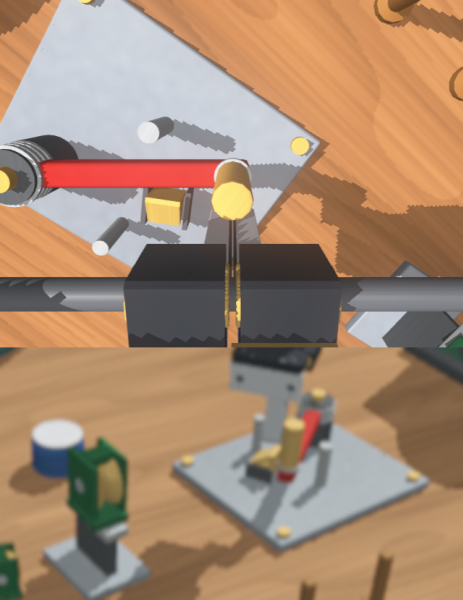

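In the wrist view the roller top is at (321,278), which puts the arm at about 0.60 rad. The pawl is up and clear behind the arm, the fingers carry about 10 N, and the block is still on its perch. Handing in.

```bash
python3 -c "
from h import *
print(robot.close_job())"
```

```text
the job is handed in; nothing more can be done
None
```

I handed the job in with the green block upright on its perch (centred within about 2 mm) and the fingers holding the tensioner arm at about 0.60 rad, clear of the clicked-up pawl and carrying about 10 N of spring load; no verdict came back.

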